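Box up the repaired amplifier board

ROBOT

A 7-joint arm with a two-finger parallel gripper is mounted at the origin on the work surface. World frame = base frame: x ahead of the robot, y to its left, z up, the work surface at z = 0. Lengths are in m, angles in degrees, forces in N, time in s.
With the tool pointing down it reaches from about 0.425 to 0.875 m from the base axis. Payload 4.7 kg.
Tool frame: the origin (TCP) lies at the centre of the arm's flange, where the gripper is bolted on; the fingertips stand 182 mm ahead of it and the grasp point (between the pads) lies 164 mm ahead of it (env.grip_depth is the distance from the TCP to the grasp point, in m); z points along the fingers, y is the line along which they close (so a half turn about z gives the same grasp; the last joint's range is limited). The gripper opens to 87 mm and grips with 3 to 60 N. Pads are 19 mm wide; open, the fingers measure 117 mm over their backs; the gripper's body (75 mm by 190 mm) begins 51 mm behind the grasp point.
Start: joints at [67.328, 18.392, -4.016, 83.108, 1.295, 78.541, -3.26], TCP at [0.259, -0.596, 0.405] pointing down, gripper open.
Joint ranges: [-163.93, 163.93], [-17.29, 119.83], [-79.2, 71.16], [3.27, 140.29], [-89.18, 269.18], [5.43, 117.66], [-154.24, 154.24]. Speed limits (degrees/s): [147.25, 147.25, 180, 180, 180, 180, 180].

INTERFACE

Orientations are given as [roll, pitch, yaw] about the fixed x, y, z axes, in that order (R = Rz(yaw) Ry(pitch) Rx(roll)).
In Python, from cell import env gives the robot as it stands. The module is installed in compiled form; this text tells all that it offers.
- The arm moves only by the tool send_rows, never from a script. Its arguments are lists of equal length, an entry for each row: "xyz": the shift along the tool's x, y, z in m, a list of three; "rotation": the turn, a rotation vector about the tool's x, y, z in rad, a list of three; "jaw": the opening, from 0 (shut) to 1 (fully open). A call has 1 to 20 rows; each row shifts and turns the commanded pose from where the row before left it, along the tool's axes as they then stand; what a row does not reach is not made up. A row lasts 1/10 s, in which the tool goes at most 50 mm and 8.59 degrees, less where a joint would pass 70% of its speed; a pose out of reach is approached as far as the arm can. A call is refused whole if a number of a shift passes 0.05 or a number of a turn 0.15, either way. A call with a gripper value outside its range is refused whole. The fingers move at their own pace and stop on an object; "newtons" is the grip in N (left out, the last holds). Time passes only in rows, so rows that do not move let the fingers close. It gives the time, the measured TCP pose, the force, the opening and the grip force at its end, in the units of the state.
- env.get_obs(): the state, without advancing time (a new reading comes with each control period).
- env.read_camera(name): name is "scene" or "top"; returns a dict with "image" (400x640x3 uint8, blue, green, red), "fx", "fy", "cx", "cy" (pixels), "R" (3x3) and "t" (3): a world point X has camera coordinates R X + t. Camera axes: x right, y down, z forward; pixel columns grow to the right and rows downward; lengths in m; the calibration is good to about 2 mm. A picture is of the moment at which its call begins. There is no depth.
- env.sign_off(): hands the job in; it is judged then, once.
The state is a dict: "time_s": time; "qpos": joint angles; "joint_velocities": joint speeds; "effort": joint torques, N m; "tool_pos": TCP position; "tool_rot": TCP orientation; "force": force on the tool from outside, world axes, zero at the start; "wrist_torque": the same for the moment, N m; "grip_width": finger opening in m; "grasp_force": force on a finger pad.
Only numpy, scipy, OpenCV 4.12 (cv2) and the standard library are available. Lean on these libraries where they do the work, as an engineer would, in place of code of your own. Each camera call takes 0.05 s, during which the arm holds its last target. There are 200 camera calls.

TASK

Box up the repaired amplifier board: fold all four walls of the flat carton blank up until they stand upright, then lift the board off the tilted cradle by its heat sink, lower it into the carton and set it down flat on the floor (don't drop it), long side along the carton's long side. Let go, leave all four walls standing, and leave the other things on the desk where they are.

Things in the scene. Friction and masses are not known exactly. Their poses are not given: they have to be found in the camera images.
- carton: Brown corrugated-board tray blank, fixed to the desk. Floor 116 mm along its x by 160 mm along its y, 5 mm thick; origin at the centre of the floor's underside, on the desk, z up; x points roughly away from the robot. A wall panel is creased to each floor edge: far +x, near -x, left +y, right -y. A black hot-air station, 165 mm tall, stands behind it, its front about 195 mm from the origin.
- wall_far (a joint): Fold angle of the +x panel, rad: 0 flat outwards, 1.57 upright, more leans inwards (to 2.3; nothing stops it at upright). Starts at 0.4 to 0.75. The panel stays at whatever angle it is left; about 1 N at its free edge moves it. Its crease runs 60.5 mm from the carton's origin, 2.5 mm above the desk. Panel 158 mm long, 5 mm thick, reaching 56 mm from the crease.
- wall_near (a joint): The same for the -x panel (nearest the robot), same sizes, crease 60.5 mm from the origin.
- wall_left (a joint): The same for the +y panel; its crease runs 82.5 mm from the carton's origin, 2.5 mm above the desk; panel 114 mm long, 5 mm thick, reaching 56 mm from the crease.
- wall_right (a joint): The same for the -y panel, sizes as the +y panel, crease 82.5 mm from the origin.
- edge_far (a point): Middle of the free edge of the +x panel, 56 mm from its crease, at mid thickness.
- edge_near (a point): Middle of the free edge of the -x panel.
- edge_left (a point): Middle of the free edge of the +y panel.
- edge_right (a point): Middle of the free edge of the -y panel.
- cradle: Aluminium rest on a dark steel foot, fixed, 150 mm wide (168 over side knobs), 120 mm deep, 65 mm tall. Its deck slopes 30 degrees, rising along the cradle's +x, away from the robot. Origin at the centre of its underside, z up; the deck's surface passes 42 mm above it. A lip along the low edge stands 10 mm above the deck. A soldering station, 98 mm tall, stands behind, 190 mm from the origin.
- board: Green circuit board 80 mm (its x) by 120 mm (its y), 3 mm thick, with a bare aluminium finned heat sink on its middle: 64 mm along x, 34 mm along y, top 48 mm above the board's underside. Origin: centre of the underside; z: out through the heat sink. 180 to 290 g. Starts on the cradle's deck, z leaning 30 degrees to the robot. Grip it across the 34 mm; other parts are under 12 mm high.
- flux_bottle: Amber glass bottle, 32 mm across, 55 mm tall, standing in the open corner between the far and left panels. Bystander.
- solder_reel: Reel of solder, 60 mm across, 40 mm tall, behind the cradle. Bystander.
- note_block: Cream block of notes, 76 x 76 x 30 mm. Bystander.
- screwdriver: Screwdriver, 180 mm, lying in front of the cradle. Bystander.
- tape_roll: Roll of tape, 90 mm across, 24 mm tall, lying flat. Bystander.
- mouse: Black computer mouse, 105 x 60 x 34 mm. Bystander.
Mind the look-alikes: they are no part of the job. What is shaped like the board but red or yellow is not meant.

How it is judged:
By the outcome, as a careful person would: the job done as asked, in the order asked, and still so for the second after the job is handed in, with the robot touching nothing.
It also fails if it takes over 70 s, if anything falls off the work surface, if the arm or the gripper's body presses on something with over 40 N, if the wrist force passes 120 N, or if a joint passes its speed limit or range.

## Working session

There is one attempt and no reset: what is moved stays moved. The work goes in short steps, Python scripts to look and compute and a tool call to move; the robot and the scene stay as the last step left them, time stands still between calls to the robot, and variables do not carry over. Pictures are saved under pics/ and viewed, at most 10 in all, crops included, and the job is handed in when it is done.

Besides the shell and the picture viewer there is one more tool, called as name(argument=value, ...), one argument or row to a line, values as JSON. send_rows: Moves the arm, as the interface text tells. Its arguments: {"type":"object","properties":{"xyz":{"type":"array"},"rotation":{"type":"array"},"jaw":{"type":"array"},"newtons":{"type":"number"}},"required":["xyz","rotation","jaw"]}

```bash
mkdir -p pics
python3 - <<'E'
from cell import env
import cv2,numpy as np
np.set_printoptions(precision=4,suppress=True)
o=env.get_obs()
for k in('time_s','tool_pos','tool_rot','force','grip_width'):print(k,o[k])
for n in('scene','top'):
    c=env.read_camera(n);cv2.imwrite(f'pics/{n}0.png',c['image'])
    print(n,c['fx'],c['fy'],c['cx'],c['cy'],np.array(c['R']).tolist(),c['t'],'pos',-np.array(c['R']).T@np.array(c['t']))
E
```

```text
time_s 0.0
tool_pos [ 0.2588 -0.596   0.4037]
tool_rot [-179.8922    0.006    23.4781]
force [ 0.1262 -1.0074  0.8335]
grip_width 0.08657146286389157
scene 383.01566041711703 383.01566041711703 321.63768662948036 198.10775593557366 [[0.8913557271294505, 0.4528235746666744, -0.020875294958936787], [0.2220100760971414, -0.4762368206324697, -0.8508290173620187], [-0.3952170211730125, 0.7537567916111745, -0.5250278138110008]] [-0.4116  0.0123  1.1907] pos [ 0.8348 -0.7052  0.627 ]
top 443.01466014571446 443.01466014571446 322.0681536320913 208.67315239664583 [[-0.029377602127093047, -0.9995506076082687, -0.005961486660479277], [-0.982863720113718, 0.02997192787376745, -0.18188070602390166], [0.18197764746662012, 0.0005161099403620221, -0.9833025320078477]] [0.0747 0.4256 1.1977] pos [0.2025 0.0613 1.2555]
```

View pics/scene0.png

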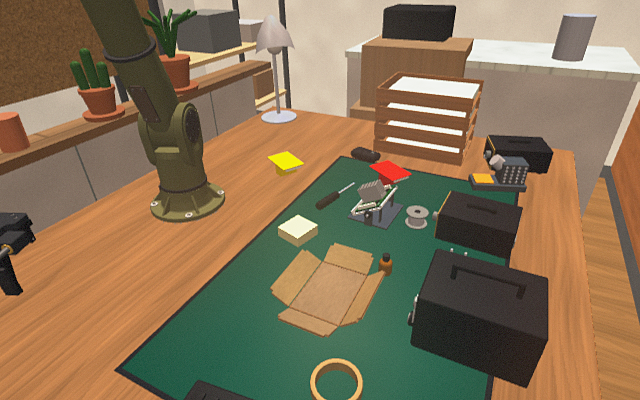

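View pics/top0.png

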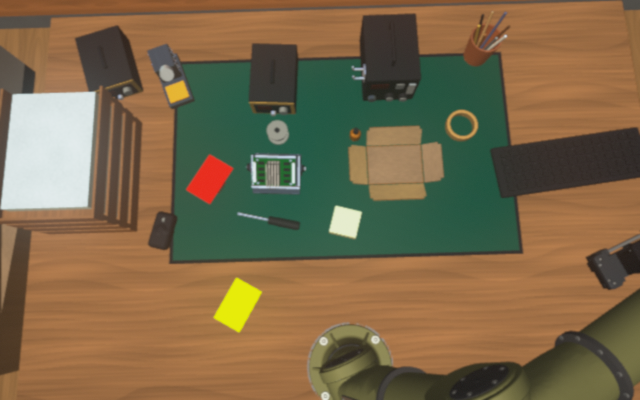

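The carton is at top ≈(396,163) and scene ≈(325,290). The cradle with the green board is at top ≈(275,172) and scene ≈(375,200). I'll zoom in on all four views in one mosaic.

Run:
```python
import cv2,numpy as np
t=cv2.imread('pics/top0.png');s=cv2.imread('pics/scene0.png')
def cr(im,x,y,w,f):
    return cv2.resize(im[y:y+int(w*.75),x:x+w],(400,300),interpolation=cv2.INTER_CUBIC)
m=np.vstack([np.hstack([cr(t,340,115,120,0),cr(s,260,237,140,0)]),np.hstack([cr(t,240,142,72,0),cr(s,338,170,72,0)])])
cv2.imwrite('pics/mos0.png',m)
```

```text
(no output)
```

View pics/mos0.png

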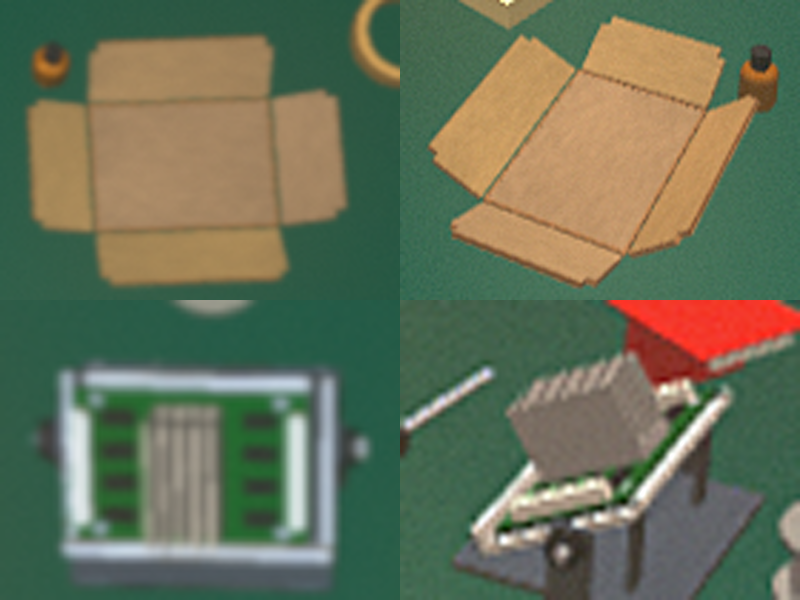

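The top mosaic gives the floor corners as (90,102), (270,98), (277,228), (93,231). The scene mosaic gives (705,107), (580,68), (483,198), (627,253). The heat sink top face spans about (145..218, 430..547) in top, and its corners in scene are (510,410) and (631,353). Next I compute positions.

```bash
cat > geo.py <<'E'
import numpy as np
C={'t':(443.01466,322.06815,208.67315,np.array([[-0.029377602127093047,-0.9995506076082687,-0.005961486660479277],[-0.982863720113718,0.02997192787376745,-0.18188070602390166],[0.18197764746662012,0.0005161099403620221,-0.9833025320078477]]),np.array([0.2025,.0613,1.2555])),
's':(383.01566,321.63769,198.10776,np.array([[0.8913557271294505,0.4528235746666744,-0.020875294958936787],[0.2220100760971414,-0.4762368206324697,-0.8508290173620187],[-0.3952170211730125,0.7537567916111745,-0.5250278138110008]]),np.array([.8348,-.7052,.627]))}
def ray(c,p):
    f,cx,cy,R,o=C[c]; d=R.T@np.array([(p[0]-cx)/f,(p[1]-cy)/f,1]); return o,d/np.linalg.norm(d)
def plane(c,p,z):
    o,d=ray(c,p); return o+d*(z-o[2])/d[2]
def tri(pt,ps):
    A=np.zeros((3,3));b=np.zeros(3);L=[ray('t',pt),ray('s',ps)]
    for o,d in L:
        P=np.eye(3)-np.outer(d,d);A+=P;b+=P@o
    X=np.linalg.solve(A,b); return X,[round(1000*np.linalg.norm(np.cross(X-o,d)),1) for o,d in L]
def proj(c,X):
    f,cx,cy,R,o=C[c];q=R@(np.array(X)-o);return np.array([f*q[0]/q[2]+cx,f*q[1]/q[2]+cy])
E
cat > m1.py <<'E'
from geo import *
from scipy.optimize import least_squares
np.set_printoptions(precision=4,suppress=True)
T=lambda u,v:(340+(u+.5)*.3-.5,115+(v+.5)*.3-.5)
S=lambda u,v:(260+(u+.5)*.35-.5,237+(v-0+.5)*.35-.5)
# FL FR NR NL
m=np.array([[.058,.08],[.058,-.08],[-.058,-.08],[-.058,.08]])
top=[(90,102),(270,98),(277,228),(93,231)]; sc=[(705-400,107),(627-400,253),(483-400,198),(580-400,68)]
W=[(plane('t',T(*a),.005)[:2],plane('s',S(*b),.005)[:2]) for a,b in zip(top,sc)]
def R2(a):return np.array([[np.cos(a),-np.sin(a)],[np.sin(a),np.cos(a)]])
f=lambda q:np.concatenate([(q[:2]+R2(q[2])@k-w) for k,ww in zip(m,W) for w in ww])
r=least_squares(f,[.6,-.1,0]);q=r.x;print('carton',q[:2],np.degrees(q[2]));print((1000*r.fun).reshape(4,2,2).tolist())
def W3(p):return np.append(q[:2]+R2(q[2])@np.array(p[:2]),p[2])
E_={'far':((1,0),.0605,(182,39),(322,167)),'near':((-1,0),.0605,(194,281),(80,94)),'left':((0,1),.0825,(30,162),(264,32)),'right':((0,-1),.0825,(341,150),(120,258))}
for n,(d,c,a,b) in E_.items():
    P=lambda t:W3((d[0]*(c+.056*np.cos(t)),d[1]*(c+.056*np.cos(t)),.0025+.056*np.sin(t)))
    g=np.linspace(0,1.2,241)
    # perpendicular to crease only matters: use full px distance
    e=[[np.linalg.norm(proj(k,P(t))-pp) for t in g] for k,pp in(('t',T(*a)),('s',S(*b)))]
    both=np.array(e[0])**2+np.array(e[1])**2
    i=both.argmin();print(n,[(round(g[np.argmin(x)],2),round(min(x),2)) for x in e],'both',g[i],P(g[i]),tri(T(*a),S(*b)))
T2=lambda u,v:(240+(u+.5)*.18-.5,142+(v+.5)*.18-.5)
S2=lambda u,v:(338+(u+.5)*.18-.5,170+(v+.5)*.18-.5)
print('NR',tri(T2(219,547),S2(110,410)));print('FL',tri(T2(147,430),S2(231,353)));print('FR',tri(T2(219,430),S2(202,384)))
for k in [(65,372),(338,374),(336,552),(65,548)]:print(plane('t',T2(*k),.07 if k[1]<400 else .025))
E
python3 m1.py
```

```text
carton [ 0.5595 -0.1518] -0.046928926767266614
[[[-2.304601775190207, 3.0560605575360307], [3.372913519470666, -2.8524853734535753]], [[-1.134758022983462, 2.149715287637161], [-1.230146970511159, -0.9665093380021861]], [[0.9671987229465939, 0.07701798253026415], [0.3940203029536571, -0.09684009211108346]], [[-1.1525731246264659, 0.17172675417938266], [1.0879473479404878, -1.538685778316104]]]
far [(np.float64(0.72), np.float64(0.6)), (np.float64(0.72), np.float64(2.3))] both 0.72 [ 0.6621 -0.1519  0.0394] (array([ 0.6614, -0.1547,  0.0382]), [np.float64(2.1), np.float64(2.1)])
near [(np.float64(0.53), np.float64(0.27)), (np.float64(0.38), np.float64(1.75))] both 0.445 [ 0.4485 -0.1518  0.0266] (array([ 0.4521, -0.1534,  0.0244]), [np.float64(0.3), np.float64(0.3)])
left [(np.float64(0.44), np.float64(0.28)), (np.float64(0.52), np.float64(1.18))] both 0.47500000000000003 [ 0.5596 -0.0195  0.0281] (array([ 0.5583, -0.0192,  0.0277]), [np.float64(1.9), np.float64(1.9)])
right [(np.float64(0.5), np.float64(1.18)), (np.float64(0.46), np.float64(2.0))] both 0.465 [ 0.5594 -0.2844  0.0276] (array([ 0.563 , -0.2854,  0.029 ]), [np.float64(1.2), np.float64(1.2)])
NR (array([ 0.4174,  0.2319, -0.1965]), [np.float64(52.6), np.float64(52.6)])
FL (array([ 0.4821,  0.2671, -0.1573]), [np.float64(50.9), np.float64(50.9)])
FR (array([ 0.4794,  0.2247, -0.1516]), [np.float64(50.6), np.float64(50.6)])
[0.4281 0.2546 0.07  ]
[0.423  0.1208 0.07  ]
[0.3406 0.1259 0.025 ]
[0.3467 0.262  0.025 ]
```

The bottom mosaic tiles start at v=300, so those rows need an offset.

```bash
sed -i 's/(v+.5)\*.18/(v-300+.5)*.18/' m1.py; python3 m1.py | tail -7
```

```text
NR (array([0.4881, 0.1781, 0.0715]), [np.float64(0.3), np.float64(0.3)])
FL (array([0.5404, 0.2095, 0.1013]), [np.float64(0.3), np.float64(0.3)])
FR (array([0.5386, 0.1741, 0.1013]), [np.float64(1.0), np.float64(1.0)])
[0.5813 0.2546 0.07  ]
[0.5759 0.1177 0.07  ]
[0.4951 0.1228 0.025 ]
[0.5015 0.262  0.025 ]
```

Carton origin ≈ (0.5595, −0.152), yaw ≈ 0. Wall angles are roughly far 0.72, near 0.45, left 0.47, right 0.47. The heat sink top centre is ≈ (0.514, 0.194, 0.087), tilted 30° with yaw ≈ −3°. I'll start with the right wall, fingers shut.

send_rows(
  xyz=[
    [0,0,0],
    [0,0,0],
    [0,0,0],
    [0.03,-0.028,0.011],
    [0.03,-0.028,0.011],
    [0.03,-0.028,0.011],
    [0.03,-0.028,0.011],
    [0.03,-0.028,0.011],
    [0.03,-0.028,0.011],
    [0.03,-0.028,0.011],
    [0.03,-0.028,0.011],
    [0.03,-0.028,0.011],
    [0.03,-0.028,0.011],
    [0,0,0.02],
    [0,0,0.02],
    [0,0,0.02],
    [0,0,0],
  ],
  rotation=[
    [0,0,0.1366],
    [0,0,0.1366],
    [0,0,0.1366],
    [0,0,0],
    [0,0,0],
    [0,0,0],
    [0,0,0],
    [0,0,0],
    [0,0,0],
    [0,0,0],
    [0,0,0],
    [0,0,0],
    [0,0,0],
    [0,0,0],
    [0,0,0],
    [0,0,0],
    [0,0,0],
  ],
  jaw=[0,0,0,0,0,0,0,0,0,0,0,0,0,0,0,0,0],
  newtons=20,
)

```text
time_s: 1.8
tool_pos: [0.5575, -0.3154, 0.2309]
tool_rot: [-179.8, 0.4, 0.0]
force: [-0.4, -0.7, 0.7]
grip_width: 0.0006
grasp_force: 0.0
```

send_rows(
  xyz=[
    [0,0,0.02],
    [0,0,0.019],
    [0,-0.007,0],
    [0,-0.008,0],
    [0,-0.0018,-0.0034],
    [0,-0.0019,-0.0033],
    [0,-0.0034,-0.0043],
    [0,-0.0034,-0.0043],
    [0,-0.0042,-0.0035],
    [0,-0.0042,-0.0034],
    [0,-0.0049,-0.0026],
    [0,-0.0049,-0.0025],
    [0,-0.0053,-0.0015],
    [0,-0.0053,-0.0015],
    [0,-0.0048,0],
    [0,-0.0047,0],
    [0,0,0],
    [0,0,0],
  ],
  rotation=[
    [0,0,0],
    [0,0,0],
    [0,0,0],
    [0,0,0],
    [0,0,0],
    [0,0,0],
    [0,0,0],
    [0,0,0],
    [0,0,0],
    [0,0,0],
    [0,0,0],
    [0,0,0],
    [0,0,0],
    [0,0,0],
    [0,0,0],
    [0,0,0],
    [0,0,0],
    [0,0,0],
  ],
  jaw=[0,0,0,0,0,0,0,0,0,0,0,0,0,0,0,0,0,0],
)

```text
time_s: 3.6
tool_pos: [0.5587, -0.2623, 0.2352]
tool_rot: [179.0, -0.4, -0.4]
force: [-9.6, -15.5, 32.7]
grip_width: 0.0006
grasp_force: 18.1
```

```bash
cat > look.py <<'E'
import sys,cv2,numpy as np
from cell import env
def cr(im,x,y,w):return cv2.resize(im[y:y+int(w*.75),x:x+w],(400,300),interpolation=cv2.INTER_CUBIC)
ims={n:env.read_camera(n)['image'] for n in('top','scene')}
for n in ims:cv2.imwrite(f'pics/{n}_{sys.argv[1]}.png',ims[n])
a=[int(v) for v in sys.argv[2:]]
cv2.imwrite(f'pics/m_{sys.argv[1]}.png',np.hstack([cr(ims['top'],*a[:3]),cr(ims['scene'],*a[3:])]))
E
python3 look.py 1 340 115 120 250 227 160
```

```text
(no output)
```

View pics/m_1.png

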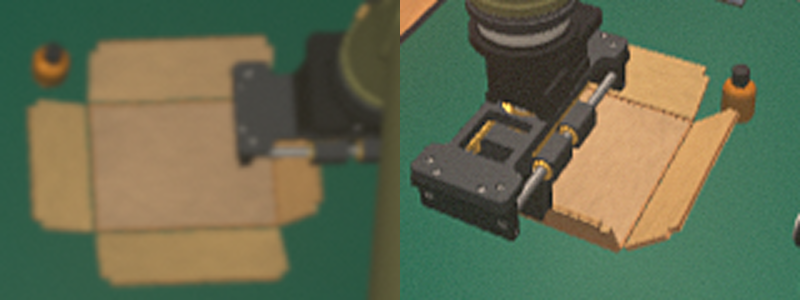

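The edge slipped under the fingertips, so the fingers are thinner at the tip than I assumed, and the tool lifted before it made contact. I'll back off up and outwards, then come in lower.

send_rows(
  xyz=[
    [0,0,-0.02],
    [0,0,-0.02],
    [0,0.03,0],
    [0,0.03,0],
    [0,0,0.02],
    [0,0,0.02],
    [0,0,0],
  ],
  rotation=[
    [0,0,0],
    [0,0,0],
    [0,0,0],
    [0,0,0],
    [0,0,0],
    [0,0,0],
    [0,0,0],
  ],
  jaw=[0,0,0,0,0,0,0],
)

```text
time_s: 4.4
tool_pos: [0.5576, -0.3115, 0.2232]
tool_rot: [-179.8, 0.3, -0.0]
force: [-0.1, 0.4, -0.1]
grip_width: 0.0007
grasp_force: 0.0
```

```bash
python3 look.py 2 340 115 120 250 207 160
```

```text
(no output)
```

View pics/m_2.png

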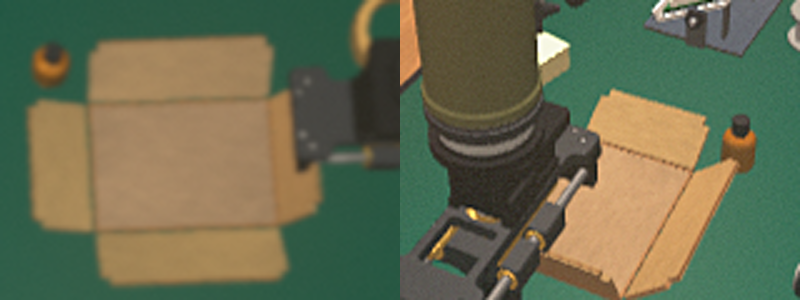

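send_rows(
  xyz=[
    [0,0,0.013],
    [0,-0.015,0],
    [0,-0.0075,0],
    [0,-0.0075,0],
    [0,-0.0075,0],
    [0,-0.0075,0],
    [0,-0.0075,0],
    [0,-0.0075,0],
    [0,0,0],
  ],
  rotation=[
    [0,0,0],
    [0,0,0],
    [0,0,0],
    [0,0,0],
    [0,0,0],
    [0,0,0],
    [0,0,0],
    [0,0,0],
    [0,0,0],
  ],
  jaw=[0,0,0,0,0,0,0,0,0],
)

```text
time_s: 5.4
tool_pos: [0.5592, -0.2509, 0.2132]
tool_rot: [-180.0, -0.0, 0.1]
force: [-0.0, 0.2, -0.0]
grip_width: 0.0004
grasp_force: 0.0
```

```bash
python3 look.py 3 340 115 120 250 207 160
```

```text
(no output)
```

View pics/m_3.png

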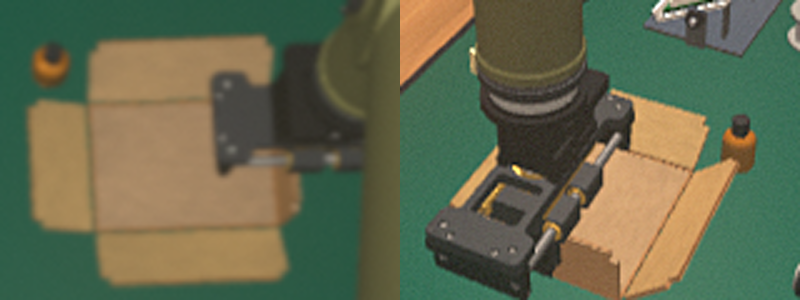

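The right wall is now almost upright: its edge is at top mosaic x≈298, which gives θ≈1.5. I'll nudge it to finish, then go round behind the far wall.

send_rows(
  xyz=[
    [0,-0.0025,0],
    [0,0,0],
    [0,0.03,0],
    [0,0,-0.03],
    [0,0,-0.03],
    [0.033,-0.032,0],
    [0.033,-0.032,0],
    [0.033,-0.033,0],
    [0.032,-0.033,0],
    [0,0,0.04],
    [0,0,0.0385],
    [0,0,0],
  ],
  rotation=[
    [0,0,0],
    [0,0,0],
    [0,0,0],
    [0,0,0],
    [0,0,0],
    [0,0,0],
    [0,0,0],
    [0,0,0],
    [0,0,0],
    [0,0,0],
    [0,0,0],
    [0,0,0],
  ],
  jaw=[0,0,0,0,0,0,0,0,0,0,0,0],
)

```text
time_s: 6.7
tool_pos: [0.687, -0.1492, 0.1875]
tool_rot: [-179.9, 0.7, 0.0]
force: [-1.1, 0.1, -1.3]
grip_width: 0.0006
grasp_force: 0.0
```

send_rows(
  xyz=[
    [-0.0065,0,0],
    [-0.0065,0,-0.002],
    [-0.0035,0,-0.003],
    [-0.0035,0,-0.003],
    [-0.0046,0,-0.003],
    [-0.0046,0,-0.003],
    [-0.0051,0,-0.003],
    [-0.0051,0,-0.003],
    [-0.005,0,-0.002],
    [-0.005,0,-0.002],
    [-0.0025,0,-0.001],
    [0,0,0],
    [0,0,0],
  ],
  rotation=[
    [0,0,0],
    [0,0,0],
    [0,0,0],
    [0,0,0],
    [0,0,0],
    [0,0,0],
    [0,0,0],
    [0,0,0],
    [0,0,0],
    [0,0,0],
    [0,0,0],
    [0,0,0],
    [0,0,0],
  ],
  jaw=[0,0,0,0,0,0,0,0,0,0,0,0,0],
)

```text
time_s: 8.0
tool_pos: [0.6378, -0.1498, 0.2192]
tool_rot: [-180.0, 0.1, 0.0]
force: [0.0, 0.2, 0.5]
grip_width: 0.0006
grasp_force: 0.0
```

```bash
python3 look.py 4 340 105 120 250 207 160
```

```text
(no output)
```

View pics/m_4.png

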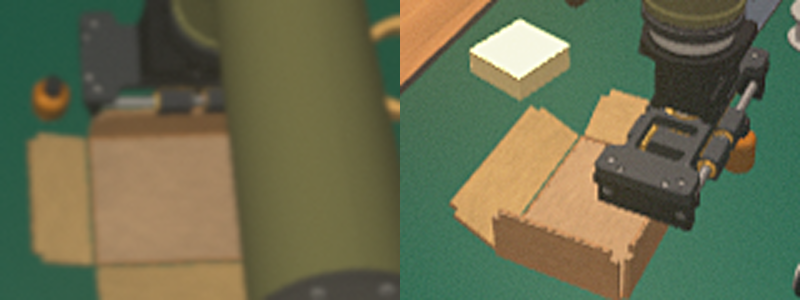

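Right is upright and far is nearly so. I'll nudge far a little more, then do the left wall; the bottle is near (0.648, −0.039).

send_rows(
  xyz=[
    [-0.003,0,0],
    [0,0,0],
    [0.02,0,0],
    [0,0,-0.025],
    [0,0,-0.025],
    [-0.024,-0.039,0],
    [-0.024,-0.039,0],
    [-0.024,-0.039,0],
    [-0.023,-0.039,0],
    [0,0,0.04],
    [0,0,0.04],
    [0,0,0],
  ],
  rotation=[
    [0,0,0],
    [0,0,0],
    [0,0,0],
    [0,0,0],
    [0,0,0],
    [0,0,0],
    [0,0,0],
    [0,0,0],
    [0,0,0],
    [0,0,0],
    [0,0,0],
    [0,0,0],
  ],
  jaw=[0,0,0,0,0,0,0,0,0,0,0,0],
)

```text
time_s: 9.3
tool_pos: [0.5568, 0.0061, 0.1848]
tool_rot: [180.0, 0.6, 0.0]
force: [-1.1, -0.7, -0.5]
grip_width: 0.0003
grasp_force: 0.0
```

send_rows(
  xyz=[
    [0,0.006,-0.002],
    [0,0.006,0],
    [0,0.004,0],
    [0,0.003,-0.0035],
    [0,0.003,-0.0035],
    [0,0.004,-0.0035],
    [0,0.004,-0.003],
    [0,0.005,-0.003],
    [0,0.005,-0.003],
    [0,0.0055,-0.0025],
    [0,0.0055,-0.0025],
    [0,0.0055,-0.001],
    [0,0.005,0],
    [0,0,0],
    [0,0,0],
  ],
  rotation=[
    [0,0,0],
    [0,0,0],
    [0,0,0],
    [0,0,0],
    [0,0,0],
    [0,0,0],
    [0,0,0],
    [0,0,0],
    [0,0,0],
    [0,0,0],
    [0,0,0],
    [0,0,0],
    [0,0,0],
    [0,0,0],
    [0,0,0],
  ],
  jaw=[0,0,0,0,0,0,0,0,0,0,0,0,0,0,0],
)

```text
time_s: 10.8
tool_pos: [0.5595, -0.0561, 0.2163]
tool_rot: [180.0, 0.1, -0.1]
force: [-0.2, 0.3, 0.5]
grip_width: 0.0004
grasp_force: 0.0
```

send_rows(
  xyz=[
    [0,-0.03,0],
    [0,0,-0.028],
    [0,0,-0.027],
    [-0.034,0.031,0],
    [-0.034,0.031,0],
    [-0.034,0.032,0],
    [-0.036,0.032,0],
    [0,0,0.041],
    [0,0,0.041],
    [0,0,0],
    [0,0,0],
  ],
  rotation=[
    [0,0,0],
    [0,0,0],
    [0,0,0],
    [0,0,0],
    [0,0,0],
    [0,0,0],
    [0,0,0],
    [0,0,0],
    [0,0,0],
    [0,0,0],
    [0,0,0],
  ],
  jaw=[0,0,0,0,0,0,0,0,0,0,0],
)

```text
time_s: 11.9
tool_pos: [0.4219, -0.1511, 0.19]
tool_rot: [-180.0, 0.1, 0.0]
force: [0.2, -0.0, 0.2]
grip_width: 0.0005
grasp_force: 0.0
```

```bash
python3 look.py 5 340 105 120 250 207 160
```

```text
(no output)
```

View pics/m_5.png

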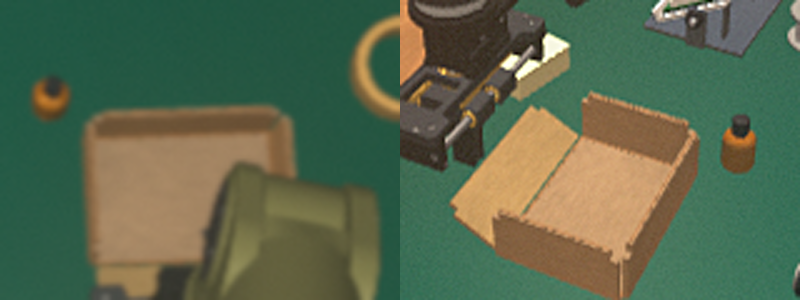

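Three walls are standing and the bottle hasn't moved. Now the near wall.

send_rows(
  xyz=[
    [0.01,0,0],
    [0.009,0,0],
    [0.003,0,-0.003],
    [0.003,0,-0.003],
    [0.004,0,-0.0035],
    [0.004,0,-0.003],
    [0.0045,0,-0.003],
    [0.0045,0,-0.003],
    [0.005,0,-0.0025],
    [0.005,0,-0.0025],
    [0.005,0,-0.001],
    [0.0045,0,0],
    [0,0,0],
    [0,0,0],
  ],
  rotation=[
    [0,0,0],
    [0,0,0],
    [0,0,0],
    [0,0,0],
    [0,0,0],
    [0,0,0],
    [0,0,0],
    [0,0,0],
    [0,0,0],
    [0,0,0],
    [0,0,0],
    [0,0,0],
    [0,0,0],
    [0,0,0],
  ],
  jaw=[0,0,0,0,0,0,0,0,0,0,0,0,0,0],
)

```text
time_s: 13.4
tool_pos: [0.4838, -0.1512, 0.2142]
tool_rot: [-180.0, 0.0, 0.0]
force: [-0.9, 0.1, -0.9]
grip_width: -0.0
grasp_force: 0.0
```

send_rows(
  xyz=[
    [-0.03,0,0],
    [0,0,-0.035],
    [0,0,-0.035],
    [-0.007,-0.048,0],
    [-0.007,-0.049,0],
    [-0.007,-0.049,0],
    [-0.007,-0.049,0],
    [-0.007,-0.049,0],
    [-0.008,-0.049,0],
    [-0.008,-0.049,0],
    [0,-0.01,0],
    [0,0,0],
    [0,0,0],
    [0,0,0],
    [0,0,0],
    [0,0,0],
  ],
  rotation=[
    [0,0,0],
    [0,0,0],
    [0,0,0],
    [0,0,0],
    [0,0,0],
    [0,0,0],
    [0,0,0],
    [0,0,0],
    [0,0,0],
    [0,0,0],
    [0,0,0.0524],
    [0,0.1309,0],
    [0,0.1309,0],
    [0,0.1309,0],
    [0,0.1309,0],
    [0,0,0],
  ],
  jaw=[0,0,0,0,0,0,0,0,1,1,1,1,1,1,1,1],
)

```text
time_s: 15.0
tool_pos: [0.4011, 0.2007, 0.2838]
tool_rot: [179.8, -30.1, -2.8]
force: [-0.2, -0.3, -0.2]
grip_width: 0.0568
grasp_force: 0.0
```

```bash
python3 look.py 6 340 105 120 250 207 160
python3 - <<'E'
import cv2,numpy as np
a=cv2.imread('pics/m_6.png')
t=cv2.imread('pics/top_6.png');s=cv2.imread('pics/scene_6.png')
def cr(im,x,y,w):return cv2.resize(im[y:y+int(w*.75),x:x+w],(400,300),interpolation=cv2.INTER_CUBIC)
b=np.hstack([cr(t,230,142,80),cr(s,335,150,80)])
cv2.imwrite('pics/mm_6.png',np.vstack([a,b]))
E
```

```text
(no output)
```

View pics/mm_6.png

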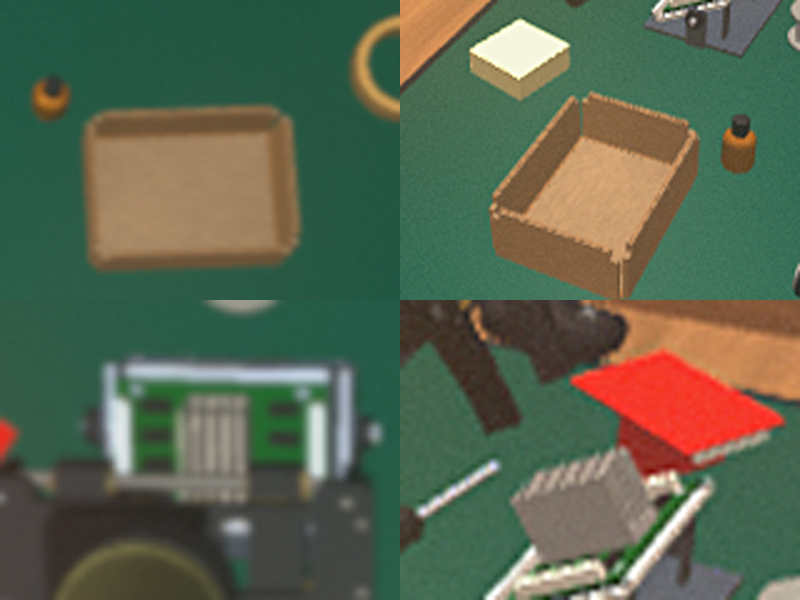

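All four walls are standing. The gripper centre is at top px ≈266, as predicted, and the heat sink y is ≈0.193, so they line up. Descending along the tilted axis to grip.

send_rows(
  xyz=[
    [0,0,0],
    [0,0,0],
    [0,0,0.02],
    [0,0,0.02],
    [0,0,0.015],
    [0,0,0.01],
    [0,0,0.01],
    [0,0,0],
  ],
  rotation=[
    [0,0,0],
    [0,0,0],
    [0,0,0],
    [0,0,0],
    [0,0,0],
    [0,0,0],
    [0,0,0],
    [0,0,0],
  ],
  jaw=[1,1,1,1,1,1,1,1],
)

```text
time_s: 15.9
tool_pos: [0.4391, 0.1944, 0.2271]
tool_rot: [-179.8, -29.5, -2.8]
force: [-0.6, 0.7, -0.1]
grip_width: 0.0871
grasp_force: 0.0
```

send_rows(
  xyz=[
    [0,0,0],
    [0,0,0],
    [0,0,0],
    [0,0,0],
    [0,0,0],
    [0,0,0],
    [0,0,0],
    [0,0,0],
    [0,0,0],
    [0,0,0],
  ],
  rotation=[
    [0,0,0],
    [0,0,0],
    [0,0,0],
    [0,0,0],
    [0,0,0],
    [0,0,0],
    [0,0,0],
    [0,0,0],
    [0,0,0],
    [0,0,0],
  ],
  jaw=[0.35,0.3,0.2,0.2,0.1,0.1,0,0,0,0],
  newtons=40,
)

```text
time_s: 16.9
tool_pos: [0.4387, 0.1947, 0.2282]
tool_rot: [-179.7, -29.6, -2.8]
force: [-1.0, 1.3, 0.1]
grip_width: 0.0334
grasp_force: 40.0
```

The grip is shallower than planned: z ended up about 9 mm high. I'll open, go deeper and re-grip.

send_rows(
  xyz=[
    [0,0,0],
    [0,0,0],
    [0,0,0],
    [0,0,0.005],
    [0,0,0.005],
    [0,0,0],
    [0,0,0],
  ],
  rotation=[
    [0,0,0],
    [0,0,0],
    [0,0,0],
    [0,0,0],
    [0,0,0],
    [0,0,0],
    [0,0,0],
  ],
  jaw=[0.6,0.6,0.6,0.6,0.6,0.6,0.6],
)

```text
time_s: 17.6
tool_pos: [0.4408, 0.195, 0.2238]
tool_rot: [-179.8, -29.6, -2.7]
force: [0.7, 0.1, -0.4]
grip_width: 0.0519
grasp_force: 0.0
```

send_rows(
  xyz=[
    [0,0,0.005],
    [0,0,0.005],
    [0,0,0],
    [0,0,0],
    [0,0,0],
    [0,0,0],
    [0,0,0],
    [0,0,0],
    [0,0,0],
    [0,0,0],
  ],
  rotation=[
    [0,0,0],
    [0,0,0],
    [0,0,0],
    [0,0,0],
    [0,0,0],
    [0,0,0],
    [0,0,0],
    [0,0,0],
    [0,0,0],
    [0,0,0],
  ],
  jaw=[0.6,0.6,0.6,0.3,0.3,0.2,0,0,0,0],
  newtons=45,
)

```text
time_s: 18.6
tool_pos: [0.4459, 0.1935, 0.2161]
tool_rot: [-179.8, -29.6, -2.8]
force: [-1.1, -0.7, 2.1]
grip_width: 0.0337
grasp_force: 45.0
```

Gripped 18 mm below the sink top. Lifting off, then straightening up.

send_rows(
  xyz=[
    [0,0,-0.01],
    [0,0,-0.015],
    [0,0,-0.02],
    [0.0124,0,-0.0217],
    [0.0124,0,-0.0217],
    [0.0124,0,-0.0217],
    [0,0,0],
    [0,0,0],
    [0,0,0],
    [0,0,0],
    [0,0,0],
    [0,0,0],
    [0,0,0],
  ],
  rotation=[
    [0,0,0],
    [0,0,0],
    [0,0,0],
    [0,0,0],
    [0,0,0],
    [0,0,0],
    [0,-0.104,0],
    [0,-0.104,0],
    [0,-0.104,0],
    [0,-0.104,0],
    [0,-0.1,0],
    [0,0,-0.049],
    [0,0,0],
  ],
  jaw=[0,0,0,0,0,0,0,0,0,0,0,0,0],
)

```text
time_s: 19.9
tool_pos: [0.4233, 0.1941, 0.3296]
tool_rot: [-179.8, 0.1, 0.1]
force: [0.0, -0.4, -2.8]
grip_width: 0.0337
grasp_force: 44.9
```

send_rows(
  xyz=[
    [0.01,0.022,0],
    [0.0146,0.036,0],
    [0.0146,0.036,0],
    [0.0146,0.036,0],
    [0.0146,0.036,0],
    [0.0146,0.036,0],
    [0.0146,0.036,0],
    [0.0146,0.036,0],
    [0.0146,0.036,0],
    [0.014,0.036,0.01],
    [0,0,0.01],
    [0,0,0],
  ],
  rotation=[
    [0,0,0],
    [0,0,0],
    [0,0,0],
    [0,0,0],
    [0,0,0],
    [0,0,0],
    [0,0,0],
    [0,0,0],
    [0,0,0],
    [0,0,0],
    [0,0,0],
    [0,0,0],
  ],
  jaw=[0,0,0,0,0,0,0,0,0,0,0,0],
)

```text
time_s: 21.1
tool_pos: [0.564, -0.1518, 0.3071]
tool_rot: [-179.8, 0.2, -0.1]
force: [-0.0, 0.2, -1.5]
grip_width: 0.0335
grasp_force: 44.9
```

```bash
python3 look.py 7 330 105 140 230 177 200
```

```text
(no output)
```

View pics/m_7.png

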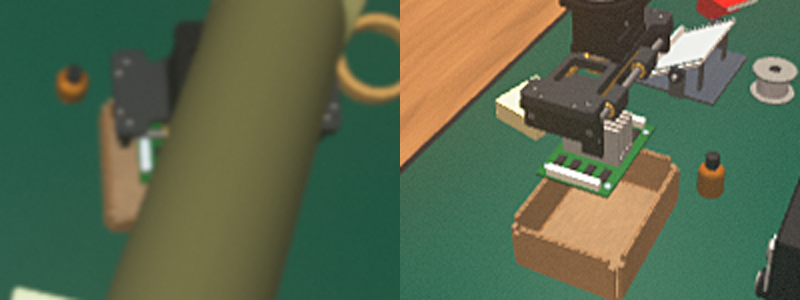

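The board hangs level over the standing carton. Its scene corners are at ≈(337,274), (299,265) and (357,241). I'll cast rays from those to check centring.

Run:
```python
from geo import *
np.set_printoptions(precision=4,suppress=True)
im=__import__('cv2').imread('pics/scene_7.png');cv2=__import__('cv2')
h=cv2.cvtColor(im,cv2.COLOR_BGR2HSV)
m=cv2.inRange(h,(50,120,60),(70,255,255));n=np.zeros_like(m);n[225:285,285:370]=m[225:285,285:370]
ys,xs=np.nonzero(n);print(len(xs))
for nm,i in(('L',xs.argmin()),('B',ys.argmax()),('R',xs.argmax())):
    print(nm,xs[i],ys[i],[plane('s',(xs[i],ys[i]),z)[:2] for z in(.113,.116)])
for p in((336.9,273.9),(298.9,265.4),(357.4,240.9)):print(plane('s',p,.115)[:2])
```

```text
322
L 298 262 [array([ 0.5158, -0.2061]), array([ 0.5176, -0.209 ])]
B 330 274 [array([ 0.5891, -0.2096]), array([ 0.5905, -0.2125])]
R 356 240 [array([ 0.5936, -0.0898]), array([ 0.595 , -0.0934])]
[ 0.6019 -0.2055]
[ 0.5237 -0.2161]
[ 0.5984 -0.0938]
```

Centred to within a few mm. Lowering.

send_rows(
  xyz=[
    [0,0,0.015],
    [0,0,0.02],
    [0,0,0.02],
    [0,0,0.02],
    [0,0,0.015],
    [0,0,0.005],
    [0,0,0],
    [0,0,0],
  ],
  rotation=[
    [0,0,0],
    [0,0,0],
    [0,0,0],
    [0,0,0],
    [0,0,0],
    [0,0,0],
    [0,0,0],
    [0,0,0],
  ],
  jaw=[0,0,0,0,0,0,0,0],
)

```text
time_s: 22.0
tool_pos: [0.5656, -0.1512, 0.2147]
tool_rot: [-179.8, -0.1, 0.1]
force: [0.4, 0.7, -2.5]
grip_width: 0.0338
grasp_force: 44.9
```

send_rows(
  xyz=[
    [0,0,0.004],
    [0,0,0.003],
    [0,0,0.002],
    [0,0,0],
    [0,0,0],
  ],
  rotation=[
    [0,0,0],
    [0,0,0],
    [0,0,0],
    [0,0,0],
    [0,0,0],
  ],
  jaw=[0,0,0,0,0],
)

```text
time_s: 22.5
tool_pos: [0.5652, -0.1512, 0.2049]
tool_rot: [-179.8, -0.0, 0.1]
force: [-0.5, -0.0, -1.4]
grip_width: 0.0338
grasp_force: 44.9
```

send_rows(
  xyz=[
    [0,0,0.002],
    [0,0,0.002],
    [0,0,0],
    [0,0,0],
  ],
  rotation=[
    [0,0,0],
    [0,0,0],
    [0,0,0],
    [0,0,0],
  ],
  jaw=[0,0,0,0],
)

```text
time_s: 22.9
tool_pos: [0.5655, -0.1515, 0.2023]
tool_rot: [-179.8, -0.1, 0.1]
force: [-1.8, 0.4, 6.8]
grip_width: 0.0338
grasp_force: 44.9
```

send_rows(
  xyz=[
    [0,0,0.0015],
    [0,0,0],
    [0,0,0],
  ],
  rotation=[
    [0,0,0],
    [0,0,0],
    [0,0,0],
  ],
  jaw=[0,0,0],
)

```text
time_s: 23.2
tool_pos: [0.5656, -0.1516, 0.2022]
tool_rot: [-179.7, -0.1, 0.1]
force: [-5.8, 0.9, 17.4]
grip_width: 0.0338
grasp_force: 44.9
```

On the floor: z stops at 0.2022 and the force has turned upward. I'll ease off, release, and rise.

send_rows(
  xyz=[
    [0,0,-0.001],
    [0,0,0],
    [0,0,0],
    [0,0,0],
    [0,0,0],
    [0,0,0],
    [0,0,-0.01],
    [0,0,-0.02],
    [0,0,-0.03],
    [0,0,-0.04],
    [0,0,-0.04],
    [-0.03,0.03,-0.02],
    [-0.03,0.03,0],
    [-0.03,0.035,0],
    [-0.03,0.035,0],
    [-0.03,0.035,0],
    [0,0,0],
  ],
  rotation=[
    [0,0,0],
    [0,0,0],
    [0,0,0],
    [0,0,0],
    [0,0,0],
    [0,0,0],
    [0,0,0],
    [0,0,0],
    [0,0,0],
    [0,0,0],
    [0,0,0],
    [0,0,0],
    [0,0,0],
    [0,0,0],
    [0,0,0],
    [0,0,0],
    [0,0,0],
  ],
  jaw=[0,0.3,0.6,0.7,0.7,0.7,0.7,0.7,0.7,0.7,0.7,0.7,0.7,0.7,0.7,0.7,0.7],
)

```text
time_s: 24.9
tool_pos: [0.4097, -0.323, 0.3609]
tool_rot: [-179.9, -0.0, -0.6]
force: [0.6, -0.2, 0.9]
grip_width: 0.0613
grasp_force: 0.0
```

```bash
python3 look.py 8 330 105 140 230 177 200
python3 - <<'E'
from geo import *
import cv2
np.set_printoptions(precision=4,suppress=True)
for k,f,roi in(('t','top',(125,195,355,435)),('s','scene',(235,345,260,400))):
    im=cv2.imread(f'pics/{f}_8.png');h=cv2.cvtColor(im,cv2.COLOR_BGR2HSV)
    a,b,c,d=roi
    m=cv2.inRange(h,(50,120,60),(70,255,255));n=np.zeros_like(m);n[a:b,c:d]=m[a:b,c:d]
    ys,xs=np.nonzero(n);print(f,'green',len(xs))
    if len(xs):
        q=cv2.minAreaRect(np.c_[xs,ys].astype(np.float32));print(q)
        P=np.array([plane(k,p,.008)[:2] for p in np.c_[xs,ys]]);print(P.min(0),P.max(0))
    br=cv2.inRange(h,(5,60,40),(25,255,255))[a:b,c:d];ys,xs=np.nonzero(br);
    if len(xs):print('brown bbox',xs.min()+c,xs.max()+c,ys.min()+a,ys.max()+a)
E
```

```text
top green 225
((395.0, 164.0), (38.0, 24.0), -0.0)
[ 0.5222 -0.2075] [ 0.5967 -0.0973]
brown bbox 355 429 130 185
scene green 215
((330.55767822265625, 285.53326416015625), (34.08107376098633, 39.21155548095703), 29.981637954711914)
[ 0.5191 -0.1945] [ 0.5973 -0.0924]
brown bbox 279 392 235 327
```

Run:
```python
from geo import *
import cv2
np.set_printoptions(precision=1,suppress=True)
S=lambda u,v:np.array((250+(u-400+.5)*.4-.5,207+(v+.5)*.4-.5))
for n,d,c,p in(('far',(1,0),.0605,(664,189)),('near',(-1,0),.0605,(537,151)),('left',(0,1),.0825,(639,110)),('right',(0,-1),.0825,(555,230))):
    P=lambda t:np.array([.5595,-.1518,0])+np.array([d[0]*(c+.056*np.cos(t)),d[1]*(c+.056*np.cos(t)),.0025+.056*np.sin(t)])
    print(n,'seen',S(*p),'exp@1.3,1.57,1.8',proj('s',P(1.3)),proj('s',P(1.57)),proj('s',P(1.8)))
for f,(a,b,c,d) in(('top',(130,190,345,440)),('scene',(235,345,260,400))):
    x=cv2.absdiff(cv2.GaussianBlur(cv2.imread(f'pics/{f}_6.png'),(3,3),0),cv2.GaussianBlur(cv2.imread(f'pics/{f}_8.png'),(3,3),0)).max(2)
    ys,xs=np.nonzero(x[a:b,c:d]>40);print(f,len(xs),xs.min()+c,xs.max()+c,ys.min()+a,ys.max()+a)
```

```text
far seen [355.3 282.3] exp@1.3,1.57,1.8 [362.3 283.6] [355.6 280.6] [350.  279.3]
near seen [304.5 267.1] exp@1.3,1.57,1.8 [299.2 262.6] [305.  263.8] [310.1 266. ]
left seen [345.3 250.7] exp@1.3,1.57,1.8 [347.7 246.8] [345.2 249.8] [342.9 253.5]
right seen [311.7 298.7] exp@1.3,1.57,1.8 [307.9 303.6] [311.4 297.8] [314.5 294. ]
top 878 373 415 150 178
scene 1248 306 355 264 309
```

All walls read about 1.57 rad. The only change since the walls were folded is the board inside the carton.

```bash
python3 -c "
from cell import env
print(env.sign_off())"
```

```text
the job is handed in; nothing more can be done
None
```

The job is handed in at about 25 s of the 70 s limit: all four walls stand upright, and the board lies flat and centred in the carton, long side along the carton's long side. The first push on the right wall jammed at about 33 N and had to be redone, and I saw none of the other things on the desk move.

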